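# Sweep loose end plugs into the parts scoop

## Task

Sweep the three round end plugs that lie loose on the blind bench into the open mouth of the parts scoop, pushing them over its lip until each lies flat on the scoop's floor, well inside and clear of the bevelled lip. Push them along the bench with the fingertips: do not pick any of them up or tip them over. Leave the brackets, tape, tools and everything else on the bench where they are.

Things in the scene. Friction and masses are not known exactly. Their poses are not given: they have to be found in the camera images.
- scoop: Sheet-aluminium parts scoop (bench dustpan), fixed, mouth to the robot's left. Origin: middle of the lip's edge, at bench level; x points level into it, y across. Inside 230 mm wide (y +-115), 163 deep; lip is a bevel rising over the first 26 mm to the flat floor 2.5 mm up. Side walls 3 mm thick, 18 mm high at the mouth to 48 at the back wall. Black handle behind, to x = 290, top 43 mm up.
- plug_a: Roller-tube end plug, one of three alike, loose, collar down: round grey plastic collar 45 mm diameter, 7 mm high, then a ribbed round body 37 mm diameter up to 21 mm, and a thin steel axle pin (8 mm diameter) standing up to 33 mm; about 35 g. Origin: centre of the underside; z up along the pin. Slides when pushed at its side.
- plug_b: Roller-tube end plug, one of three alike, loose, collar down: round grey plastic collar 45 mm diameter, 7 mm high, then a ribbed round body 37 mm diameter up to 21 mm, and a thin steel axle pin (8 mm diameter) standing up to 33 mm; about 35 g. Origin: centre of the underside; z up along the pin. Slides when pushed at its side.
- plug_c: Roller-tube end plug, one of three alike, loose, collar down: round grey plastic collar 45 mm diameter, 7 mm high, then a ribbed round body 37 mm diameter up to 21 mm, and a thin steel axle pin (8 mm diameter) standing up to 33 mm; about 35 g. Origin: centre of the underside; z up along the pin. Slides when pushed at its side.
- square_bracket: Bystander among the plugs: square bracket of the same grey plastic, base 44 x 44 x 8 mm with a 26 mm square boss to 22 mm high. Origin: centre of the underside.
- angle_bracket: Bystander among the plugs: plain steel angle bracket, foot 50 x 36 mm and 3 mm thick, with an upright leg 33 mm high along its -x end. Origin: centre of the foot's underside.
- tape_roll: Bystander: roll of paper tape lying flat, 96 mm outside diameter, 76 mm hole, 24 mm high, left of the plugs. Origin: centre of the underside.
- tape_measure: Bystander: black tape measure standing upright to the right beyond the scoop, 66 (x) x 34 (y) x 62 mm high, its tape hook reaching 46 mm out to -x. Origin: centre of the underside.
- screwdriver: Bystander: screwdriver with black handle lying beyond the plugs, 200 mm long, handle 26 mm thick at the -x end. Origin: under its middle; x along it to the tip.
- rail_offcut: Bystander: offcut of aluminium bottom rail, 34 (x) x 160 (y) x 14 mm, lying beyond the plugs. Origin: centre of the underside.
- glue_bottle: Bystander: white plastic bottle, 52 mm diameter, 130 mm tall, standing to the left beyond the tape roll. Origin: centre of the underside.

How it is judged (in metres and radians):
At the end, for the whole second after the job is handed in: All three plugs are at rest on the scoop's floor, lying flat, with their centres at least 40 mm in from the lip's edge and between the walls; no bystander is more than 20 mm from where it began (x of plug_a in the frame of scoop between 0.04 and 0.163 m and y of plug_a in the frame of scoop between -0.115 and 0.115 m and height (world z) of each of plug_a, plug_b, plug_c below 0.008 m and angle between each of plug_a, plug_b, plug_c's own z axis and vertical below 0.15 rad and linear speed of each of plug_a, plug_b, plug_c below 0.02 m/s and x of plug_b in the frame of scoop between 0.04 and 0.163 m and y of plug_b in the frame of scoop between -0.115 and 0.115 m and x of plug_c in the frame of scoop between 0.04 and 0.163 m and y of plug_c in the frame of scoop between -0.115 and 0.115 m and distance of each of square_bracket, angle_bracket, tape_roll, tape_measure, screwdriver, rail_offcut, glue_bottle from where it was at the start of the episode below 0.02 m); the robot touches nothing.
It fails at once if an end plug is lifted off the bench or scoop floor (height (world z) of any of plug_a, plug_b, plug_c above 0.015 m).
It fails at once if an end plug is tipped over (angle between any of plug_a, plug_b, plug_c's own z axis and vertical above 0.6 rad).
It fails at once if a bystander is pushed more than 20 mm away or knocked over (distance of any of square_bracket, angle_bracket, tape_roll, tape_measure, screwdriver, rail_offcut, glue_bottle from where it was at the start of the episode above 0.02 m or angle between any of square_bracket, angle_bracket, tape_roll, tape_measure, rail_offcut, glue_bottle's own z axis and vertical above 0.5 rad).
It also fails if it takes over 72 s, if anything falls off the work surface, if the arm or the gripper's body presses on something with over 40 N, if the wrist force passes 120 N, or if a joint passes its speed limit or range.

## Robot

A 6-joint arm with a two-finger parallel gripper is mounted at the origin on the work surface. World frame = base frame: x ahead of the robot, y to its left, z up, the work surface at z = 0. Lengths are in mm, angles in degrees, forces in N, time in s.
With the tool pointing down it reaches from about 350 to 850 mm from the base axis. Payload 8.1 kg.
Tool frame: the origin (TCP) lies between the finger pads; the fingertips stand ahead of it and the grasp point (between the pads) lies 2 mm behind it (nose_length is the z of the fingertips in the tool frame, in mm); z points along the fingers, y is the direction in which the jaws open and shut (so a half turn about z gives the same grasp; the last joint's range is limited). The gripper opens to 85 mm and grips with 20 to 120 N. Pads are 22 mm wide; open, the fingers measure 114 mm over their backs; the gripper's body (76 mm by 85 mm) begins 54 mm behind the grasp point. The pads swing forward as they close: fully open they stand 13 mm farther back than shut.
Start: joints at [-81.383, 7.471, 85.268, -0, 87.261, -4.893], TCP at [140.193, -583.396, 248.292] pointing down, gripper open.
Joint ranges: [-169.43, 169.43], [-51.17, 129.36], [1.28, 143.12], [-76.62, 256.62], [0, 156.53], [-152.29, 152.29]. Speed limits (degrees/s): [136.94, 136.94, 159.86, 180, 180, 180].

## Interface

Orientations are given as [roll, pitch, yaw] about the fixed x, y, z axes, in that order (R = Rz(yaw) Ry(pitch) Rx(roll)).
In Python, from bench import * gives the robot as it stands.
- The arm moves only by the tool jog_arm, never from a script. Its argument "plan" is a list of rows, each a list of 3 entries, a list of its own where there are three numbers: the turn, a rotation vector about the tool's x, y, z in degrees, then the shift along the tool's x, y, z in m, then the gripper's target within -1 to 1 (fully open at 1, half-way at 0, shut at -1). A call has 1 to 12 rows; each row is the pose to reach, as a shift and turn from the pose commanded when the call began, along the tool's axes at that moment; what a row does not reach only later rows make up. A row lasts 1/8 s, in which the tool goes at most 62.5 mm and 10.7 degrees, less where a joint would pass 70% of its speed; a pose out of reach is approached as far as the arm can. A call with a gripper value outside its range is refused whole. The fingers move at their own pace and stop on an object; "force" is the grip in N (left out, the last holds). Time passes only in rows, so rows that repeat a pose let the fingers close. It gives the time, the measured TCP pose, the force and the opening at its end, in the units of the state.
- sense(): the state, without advancing time (a new reading comes with each control period).
- snapshot(name): name is "scene" or "top"; returns (picture, depth): 384x512x3 uint8, blue, green, red; 384x512 float32, mm along the optical axis (not along the pixel's ray), 0 where there is no reading.
- camera_info(name): a dict with "fov_y" (degrees; the focal length in pixels is half the picture's height over the tangent of half this angle, whatever the lens; pixels are square), "cx", "cy" (the principal point, pixels), "dist_coeffs" ([k1, k2, p1, p2, k3] as OpenCV has them; the pictures are not rectified), "origin" and "orientation" of the camera in the world. Camera axes: x right, y down, z forward; pixel columns grow to the right and rows downward; lengths in mm; the calibration is good to about 2 mm. A picture is of the moment at which its call begins. camera_info takes no time and is no camera call.
- hand_in(): hands the job in, once; it reports no verdict.
The state is a dict: "time": time; "joint_pos": joint angles; "qd": joint speeds; "joint_efforts": joint torques, N m; "tool_pos": TCP position; "tcp_rot": TCP orientation; "ft_force": force on the tool from outside, world axes, zero at the start; "wrist_torque": the same for the moment, N m; "finger_gap": finger opening in mm.
Only numpy, scipy, OpenCV 4.12 (cv2) and the standard library are available. Lean on these libraries where they do the work, as an engineer would, in place of code of your own. Each camera call takes 0.05 s, during which the arm holds its last target.

## Working session

There is one attempt and no reset: what is moved stays moved. The work goes in short steps, Python scripts to look and compute and a tool call to move; the robot and the scene stay as the last step left them, time stands still between calls to the robot, and variables do not carry over. Pictures are saved under pics/ and viewed, and the job is handed in when it is done.

Besides the shell and the picture viewer there is one more tool, called by a JSON object that holds its "fn" and its "kwargs". jog_arm: Moves the arm, as the interface text tells. Its arguments: {"type":"object","properties":{"plan":{"type":"array","items":{"type":"array"}},"force":{"type":"number"}},"required":["plan"]}

```bash
mkdir -p pics; ls
python3 - <<'E'
from bench import *
import cv2
s=sense(); print(s)
for n in ("scene","top"):
    print(n,camera_info(n))
    p,d=snapshot(n); cv2.imwrite(f"pics/{n}0.png",p)
    import numpy as np; np.save(f"pics/{n}0.npy",d); print(d.min(),d.max(),(d==0).mean())
E
```

```text
pics
{'time': 0.0, 'joint_pos': array([-8.13823806e+01,  7.51509007e+00,  8.53289190e+01,  3.21109440e-04,
        8.72617518e+01, -4.89248055e+00]), 'qd': array([ 0.00896613, -0.03296779,  0.04471323,  0.12078976, -0.09395005,
        0.00544208]), 'joint_efforts': array([ 1.49083280e-04, -5.69390988e+01, -5.00556779e+01,  9.06184482e-05,
        1.45264057e-02, -2.64334398e-05]), 'tool_pos': array([ 140.12200442, -582.87827987,  247.24804533]), 'tcp_rot': array([-1.79894652e+02, -9.33948437e-03,  1.35100757e+01]), 'ft_force': array([ 0.58279423,  0.29868141, -0.33292451]), 'wrist_torque': array([ 0.02633726,  0.03212016, -0.0108623 ]), 'finger_gap': 85.75510932974798}
scene {'fov_y': 55.373824159337794, 'cx': 262.8451724909869, 'cy': 191.40258574154953, 'dist_coeffs': array([0.03226474, 0.        , 0.        , 0.        , 0.        ]), 'origin': array([1471.89137537, -247.10637702,  630.86744321]), 'orientation': array([-122.79839538,    0.48054517,   72.49756387])}
0.0 3999.9087 0.018463134765625
top {'fov_y': 56.54639114464664, 'cx': 256.6216758200583, 'cy': 191.11786883159562, 'dist_coeffs': array([-0.0872334,  0.       ,  0.       ,  0.       ,  0.       ]), 'origin': array([424.50807305,   9.53623128, 921.57505933]), 'orientation': array([-167.60752831,   -0.30641004,  -88.87799331])}
0.0 1977.4541 0.0040130615234375
```

View pics/scene0.png

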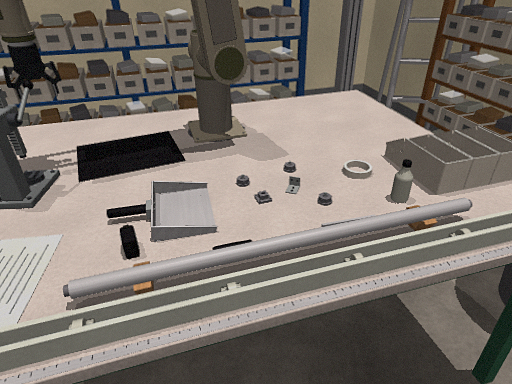

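View pics/top0.png

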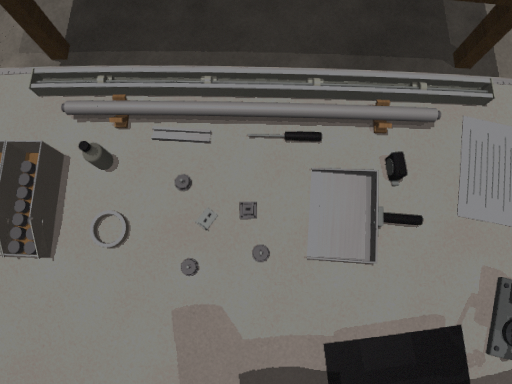

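The top view shows plugs near px (183,182), (189,267), (260,253), the square bracket at (248,210), the angle bracket at (207,219), and the scoop mouth along x≈309 from row 170 to 262. Next I'll measure these.

```bash
cat > h.py <<'E'
import numpy as np, cv2
from bench import *
from scipy.spatial.transform import Rotation as R
def cam(n):
    c=camera_info(n); f=192/np.tan(np.radians(c['fov_y']/2))
    K=np.array([[f,0,c['cx']],[0,f,c['cy']],[0,0,1]])
    return K,np.array(c['dist_coeffs']),np.array(c['origin']),R.from_euler('xyz',c['orientation'],degrees=True).as_matrix()
def p2w(n,uv,z):
    K,D,o,M=cam(n); uv=np.array(uv,float).reshape(-1,1,2)
    q=cv2.undistortPoints(uv,K,D).reshape(-1,2)
    r=np.c_[q,np.ones(len(q))]@M.T
    return o+r*((z-o[2])/r[:,2])[:,None]
def w2p(n,P):
    K,D,o,M=cam(n); Pc=(np.array(P,float).reshape(-1,3)-o)@M
    return cv2.projectPoints(Pc,np.zeros(3),np.zeros(3),K,D)[0].reshape(-1,2)
def cloud(n,d):
    K,D,o,M=cam(n); h,w=d.shape
    uv=np.stack(np.meshgrid(np.arange(w),np.arange(h)),-1).astype(float).reshape(-1,1,2)
    q=cv2.undistortPoints(uv,K,D).reshape(-1,2)
    return (o+(np.c_[q,np.ones(len(q))]*d.reshape(-1,1))@M.T).reshape(h,w,3)
E
python3 - <<'E'
from h import *
p=cv2.imread("pics/top0.png"); d=np.load("pics/top0.npy")
C=cloud("top",d)
print("bench z",C[300,120],C[240,280],C[150,250])
c=p[150:290,150:400]; cv2.imwrite("pics/crop0.png",cv2.resize(c,None,fx=3.2,fy=3.2,interpolation=cv2.INTER_CUBIC))
z=C[...,2]; 
m=((z>5)&(z<80)).astype(np.uint8)
m[:140]=0;m[300:]=0
n,l,st,ce=cv2.connectedComponentsWithStats(m)
for i in range(1,n):
    if st[i,4]>25:
        k=l==i; P=C[k]
        print(st[i],P[:,:2].min(0).round(),P[:,:2].max(0).round(),P.mean(0).round(1),P[:,2].max().round(1))
v=np.clip(z*5,0,255).astype(np.uint8)[130:290,80:430]; cv2.imwrite("pics/z0.png",cv2.resize(v,None,fx=2.2,fy=2.2,interpolation=0))
E
```

```text
bench z [3.38626933e+02 3.47705839e+02 2.84094553e-01] [499.72392575 -54.15331555  -1.32644664] [7.40899656e+02 2.87814762e+01 1.75846678e-01]
[184 140  25   3  42] [759. 143.] [763. 208.] [761.5 170.   11.4] 16.6
[291 140  31   2  35] [ 766. -163.] [769. -82.] [ 767.4 -125.    15. ] 20.2
[  0 145   4  18  39] [688. 677.] [720. 723.] [712.5 704.6  42.8] 77.8
[   0  144   63  115 4876] [433. 542.] [722. 652.] [574.4 594.3  48.2] 80.0
[ 88 146  25  24 282] [677. 399.] [724. 439.] [692.1 409.7  45.2] 79.8
[386 151  22  35 558] [ 648. -376.] [ 730. -335.] [ 689.1 -351.4   45.7] 65.2
[ 307  168  116   96 1598] [ 443. -415.] [ 689. -121.] [ 569.6 -290.5   33.8] 54.9
[175 174  16  17 203] [624. 185.] [666. 224.] [643.3 203.1  17.8] 34.5
[240 202  17  17 264] [553.   9.] [597.  51.] [573.4  30.4  12.8] 24.9
[ 90 210  39  38 573] [469. 340.] [564. 435.] [517.  386.7  20. ] 27.5
[252 245  17  17 224] [445. -24.] [486.  17.] [465.1  -3.5  17.9] 35.2
[181 258  17  18 232] [406. 154.] [449. 196.] [426.9 172.9  18.3] 34.2
[495 277  17  23 343] [ 352. -656.] [ 408. -615.] [ 377.8 -633.4   19.8] 36.6
```

View pics/crop0.png

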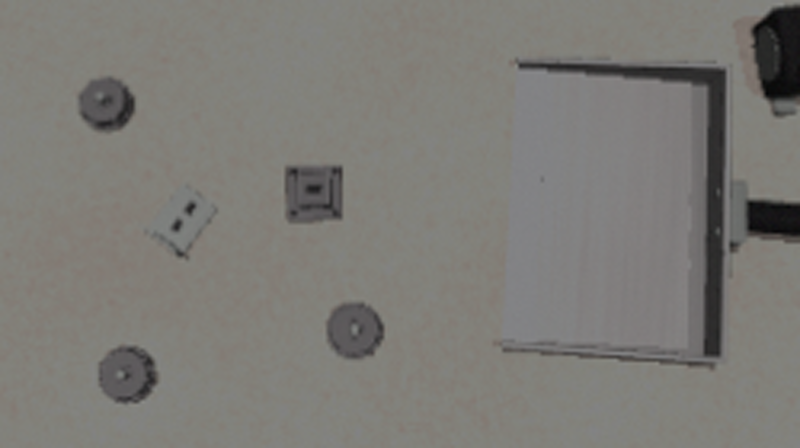

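View pics/z0.png

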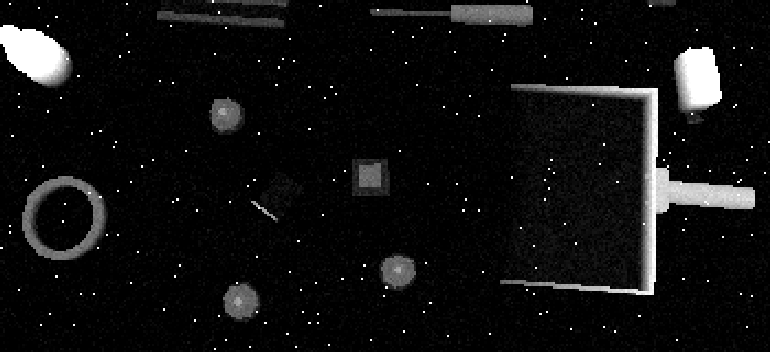

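Run:
```python
from h import *
p=cv2.imread("pics/top0.png"); d=np.load("pics/top0.npy")
C=cloud("top",d); z=C[...,2]
for (x,y) in [(643,203),(465,-4),(427,173)]:
    k=(np.hypot(C[...,0]-x,C[...,1]-y)<30)
    for lo,hi in((14,25),(26,40)):
        P=C[k&(z>lo)&(z<hi)]; print(lo,len(P),P.mean(0).round(1),(P[:,:2].min(0)+P[:,:2].max(0))/2)
# crop scale 3.2: lip corners & others
cr=lambda L:np.array(L)/3.2+[150,150]-0.3
print("pins",p2w("top",cr([(102,98),(354,328),(124,373)]),33).round())
print("lip",p2w("top",cr([(516,62),(503,345)]),17).round(), p2w("top",cr([(514,70),(504,340)]),0).round())
print("back",p2w("top",cr([(727,68),(716,364)]),48).round())
print("angle corners",p2w("top",cr([(192,186),(217,211)]),3).round(),p2w("top",cr([(150,232),(183,256)]),33).round())
print("sq base",p2w("top",cr([(287,167),(342,167),(342,221),(287,221)]),8).round())
P=C[195:240,190:225].reshape(-1,3); 
for lo,hi in((2,6),(10,45)):
    Q=P[(P[:,2]>lo)&(P[:,2]<hi)]; print(len(Q),Q.mean(0).round(),np.percentile(Q,[3,97],axis=0).round())
```

```text
14 150 [644.9 204.3  19.8] [645.13004474 204.73078539]
26 9 [645.2 205.   31.3] [644.98466947 205.5257845 ]
14 162 [465.6  -3.7  20.8] [464.81837169  -4.13832874]
26 8 [467.2  -4.   31.9] [467.97835662  -3.9708655 ]
14 175 [427.5 173.5  20.2] [427.44123465 173.83303449]
26 12 [427.2 174.5  31.6] [427.23482892 174.75647619]
pins [[644. 202.  33.]
 [466.  -4.  33.]
 [428. 172.  33.]]
lip [[ 686. -134.   17.]
 [ 456. -121.   17.]] [[ 684. -134.    0.]
 [ 460. -124.    0.]]
back [[ 676. -299.   48.]
 [ 442. -279.   48.]]
angle corners [[579. 130.   3.]
 [559. 109.   3.]] [[537. 158.  33.]
 [519. 131.  33.]]
sq base [[596.  53.   8.]
 [597.   8.   8.]
 [552.   7.   8.]
 [551.  52.   8.]]
179 [548. 137.   3.] [[500. 101.   2.]
 [591. 171.   5.]]
20 [530. 149.  30.] [[520. 138.  17.]
 [540. 163.  34.]]
```

```bash
python3 - <<'E'
import bench; print([ (n,getattr(bench,n)) for n in dir(bench) if not n.startswith('_')])
E
cat >> h.py <<'E'
def rel(target,yaw):
    """shift(m) in tool axes and turn about tool z (deg) from the present measured pose to a tool-down pose"""
    s=sense(); Rt=R.from_euler('xyz',s['tcp_rot'],degrees=True)
    Rg=R.from_euler('xyz',[180,0,yaw],degrees=True)
    return s['tool_pos'].round(1),s['tcp_rot'].round(2),'turn',np.degrees(0)+ (Rt.inv()*Rg).as_rotvec(degrees=True).round(1),'shift',(Rt.inv().apply(np.array(target)-s['tool_pos'])/1000).round(4),'F',s['ft_force'].round(1),'gap',round(s['finger_gap'],1),s['time']
E
python3 -c "
from h import *
print(rel((447,44,150),111.3))"
```

```text
[('PlanningError', <class 'bench.PlanningError'>), ('camera_info', <function make.<locals>.<lambda> at 0x7f6f9167c680>), ('hand_in', <function connect.<locals>.done at 0x7f6f915f3740>), ('nose_length', 17.0), ('sense', <function make.<locals>.<lambda> at 0x7f6f9167c5e0>), ('snapshot', <function make.<locals>.drawn_camera at 0x7f6f9167c0e0>)]
(array([ 140.1, -582.9,  247.3]), array([-1.799e+02, -1.000e-02,  1.351e+01]), 'turn', array([ -0.1,  -0.1, -97.8]), 'shift', array([ 0.4448, -0.5377,  0.0983]), 'F', array([-0.3, -0.6, -0.6]), 'gap', 85.2, 0.1)
```

{"fn": "jog_arm", "kwargs": {"plan": [[[0,0,-20],[0.08,-0.097,0.0],-0.25],[[0,0,-40],[0.16,-0.194,0.0],-0.25],[[0,0,-60],[0.24,-0.29,0.0],-0.25],[[0,0,-80],[0.32,-0.387,0.0],-0.25],[[0,0,-98],[0.4,-0.484,0.03],-0.25],[[0,0,-98],[0.445,-0.538,0.06],-0.25],[[0,0,-98],[0.445,-0.538,0.098],-0.25],[[0,0,-98],[0.445,-0.538,0.098],-0.25],[[0,0,-98],[0.445,-0.538,0.098],-0.25],[[0,0,-98],[0.445,-0.538,0.098],-0.25],[[0,0,-98],[0.445,-0.538,0.098],-0.25],[[0,0,-98],[0.445,-0.538,0.098],-0.25]]}}

```text
time: 1.6
tool_pos: [446.9, 46.7, 148.8]
tcp_rot: [-179.9, -0.1, 111.7]
ft_force: [-0.3, -1.0, -0.3]
finger_gap: 32.1
```

```bash
python3 -c "
from h import *
print(rel((447,44,60),111.3))
p,d=snapshot('scene'); cv2.imwrite('pics/s1.png',cv2.resize(p[100:260,130:370],None,fx=3.2,fy=3.2,interpolation=2))
C=cloud('scene',d); P=C[(np.hypot(C[...,0]-447,C[...,1]-44)<70)&(C[...,2]>60)&(d>0)]; print(len(P),np.percentile(P[:,2],[0,0.5,1,2,5]))"
```

```text
(array([446.9,  46.7, 148.8]), array([-1.7990e+02, -8.0000e-02,  1.1171e+02]), 'turn', array([-0.1, -0.1,  0.4]), 'shift', array([-0.0027, -0.0008,  0.0888]), 'F', array([-0.3, -1. , -0.3]), 'gap', 32.1, 1.6)
4382 [132.34305817 140.32513138 145.62612309 156.06841468 184.82010265]
```

View pics/s1.png

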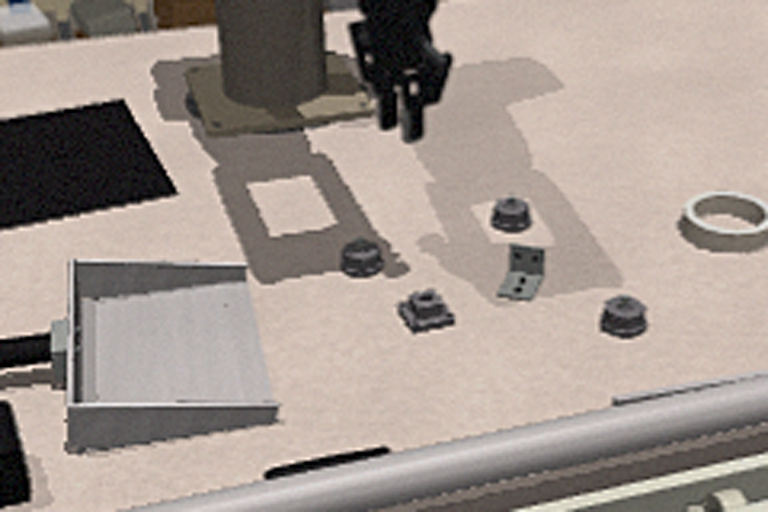

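The fork (px ~400,110 in the crop) hangs above the bench with its tips about 13–16 mm below the TCP. Nothing else has moved. Next I lower it behind plug B, clear of it.

{"fn": "jog_arm", "kwargs": {"plan": [[[0,0,0],[-0.003,0,0.05],-0.25],[[0,0,0],[-0.003,0,0.09],-0.25],[[0,0,0],[-0.003,0,0.115],-0.25],[[0,0,0],[-0.003,0,0.127],-0.25],[[0,0,0],[-0.003,0,0.127],-0.25],[[0,0,0],[-0.003,0,0.127],-0.25]]}}

```text
time: 2.4
tool_pos: [449.4, 40.7, 24.6]
tcp_rot: [179.9, 0.0, 111.5]
ft_force: [-0.1, -0.4, -0.4]
finger_gap: 32.2
```

```bash
python3 -c "
from h import *
print(rel((447,44,60),111.3))
p,d=snapshot('scene'); cv2.imwrite('pics/s2.png',cv2.resize(p[120:220,210:330],None,fx=6,fy=6,interpolation=2))
C=cloud('scene',d); P=C[(np.hypot(C[...,0]-447,C[...,1]-44)<40)&(d>0)]; print(np.histogram(P[:,2],bins=[-5,0,2,4,6,8,10,12,15,20,30]))
print(w2p('scene',[(447,44,0),(466,-4,0)]))"
```

```text
(array([449.4,  40.7,  24.6]), array([1.7989e+02, 5.0000e-02, 1.1150e+02]), 'turn', array([0.1, 0. , 0.2]), 'shift', array([ 0.0039, -0.0009, -0.0354]), 'F', array([-0.1, -0.4, -0.4]), 'gap', 32.2, 2.4)
(array([73, 67,  5,  1,  0,  3,  6,  7, 16, 38]), array([-5,  0,  2,  4,  6,  8, 10, 12, 15, 20, 30]))
[[255.35813069 177.67808943]
 [243.07203195 182.7884609 ]]
```

View pics/s2.png

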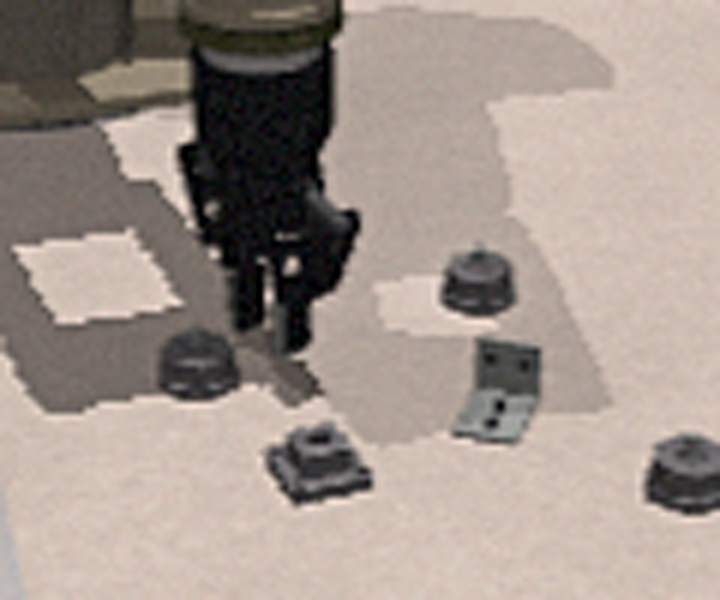

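{"fn": "jog_arm", "kwargs": {"plan": [[[0,0,0],[0,0,0.0035],-0.25],[[0,0,0],[-0.01,0,0.0035],-0.25],[[0,0,0],[-0.02,0,0.0035],-0.25],[[0,0,0],[-0.03,0,0.0035],-0.25],[[0,0,0],[-0.04,0,0.0035],-0.25],[[0,0,0],[-0.055,0,0.0035],-0.25],[[0,0,0],[-0.07,0,0.0035],-0.25],[[0,0,0],[-0.085,0,0.0035],-0.25],[[0,0,0],[-0.1,0,0.0035],-0.25],[[0,0,0],[-0.1,0,0.0035],-0.25]]}}

```text
time: 3.7
tool_pos: [485.5, -53.3, 19.9]
tcp_rot: [180.0, 0.0, 111.4]
ft_force: [0.3, 0.8, -0.4]
finger_gap: 32.4
```

```bash
cat >> h.py <<'E'
def look(i,r=(90,220,200,140)):
    x,y,w,h=(100,110,260,170)
    p,d=snapshot('scene'); cv2.imwrite(f'pics/s{i}.png',cv2.resize(p[y:y+h,x:x+w],None,fx=3,fy=3,interpolation=2))
    p,d=snapshot('top'); cv2.imwrite(f'pics/t{i}.png',cv2.resize(p[150:290,150:400],None,fx=3.2,fy=3.2,interpolation=2))
    return cloud('top',d)
E
python3 -c "
from h import *
print(rel((550,-220,22),111.5)); look(3)"
```

```text
(array([485.5, -53.3,  19.9]), array([1.7998e+02, 2.0000e-02, 1.1143e+02]), 'turn', array([ 0. ,  0. , -0.1]), 'shift', array([-0.1787, -0.0009, -0.002 ]), 'F', array([ 0.3,  0.8, -0.4]), 'gap', 32.4, 3.7)
```

View pics/s3.png

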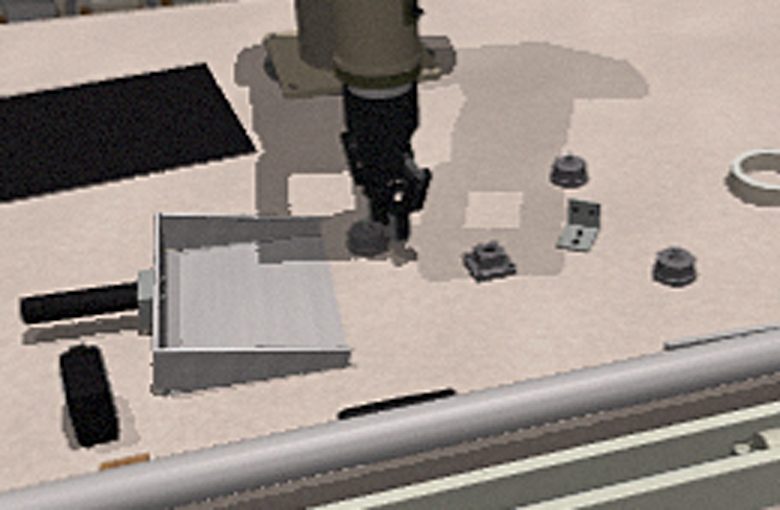

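View pics/t3.png

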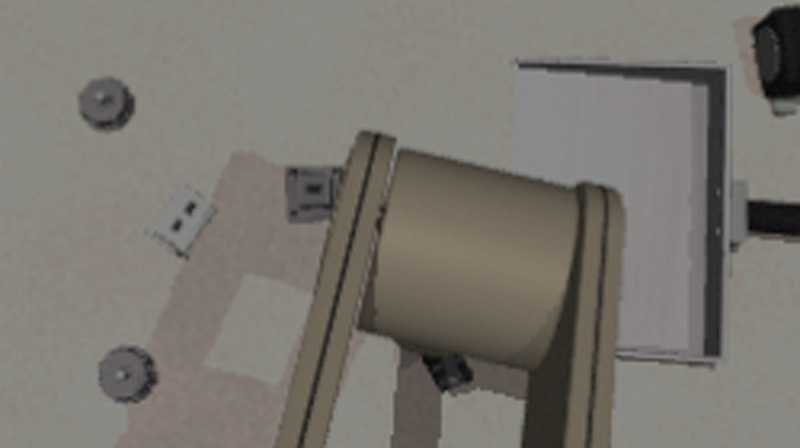

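Plug B sits in the fork at scene-crop px (368,238), upright and just short of the lip. I'll keep pushing.

{"fn": "jog_arm", "kwargs": {"plan": [[[0,0,0],[-0.015,0,0],-0.25],[[0,0,0],[-0.03,0,0],-0.25],[[0,0,0],[-0.045,0,-0.0005],-0.25],[[0,0,0],[-0.06,0,-0.001],-0.25],[[0,0,0],[-0.075,0,-0.0018],-0.25],[[0,0,0],[-0.09,0,-0.0025],-0.25],[[0,0,0],[-0.105,0,-0.0025],-0.25],[[0,0,0],[-0.12,0,-0.0025],-0.25],[[0,0,0],[-0.135,0,-0.0025],-0.25],[[0,0,0],[-0.15,0,-0.0025],-0.25],[[0,0,0],[-0.165,0,-0.0025],-0.25],[[0,0,0],[-0.175,0,-0.0025],-0.25]]}}

```text
time: 5.3
tool_pos: [549.6, -215.9, 22.5]
tcp_rot: [180.0, 0.0, 111.5]
ft_force: [-0.5, 3.0, 5.8]
finger_gap: 32.2
```

{"fn": "jog_arm", "kwargs": {"plan": [[[0,0,0],[0,0,0],-0.25],[[0,0,0],[0.01,0,-0.001],-0.25],[[0,0,0],[0.03,0,-0.003],-0.25],[[0,0,0],[0.04,0,-0.04],-0.25],[[0,0,0],[0.04,0,-0.09],-0.25],[[0,0,0],[0.04,0,-0.09],-0.25]]}}

```text
time: 6.05
tool_pos: [536.9, -178.0, 117.0]
tcp_rot: [179.7, 0.3, 111.6]
ft_force: [0.5, 0.4, -0.6]
finger_gap: 31.8
```

```bash
python3 -c "
from h import *
print(rel((648,256,110),90)); look(4)"
```

```text
(array([ 536.9, -178. ,  117. ]), array([179.69,   0.32, 111.56]), 'turn', array([ 0.4,  0.3, 21.6]), 'shift', array([0.3628, 0.2628, 0.0064]), 'F', array([ 0.5,  0.4, -0.6]), 'gap', 31.8, 6.05)
```

View pics/s4.png

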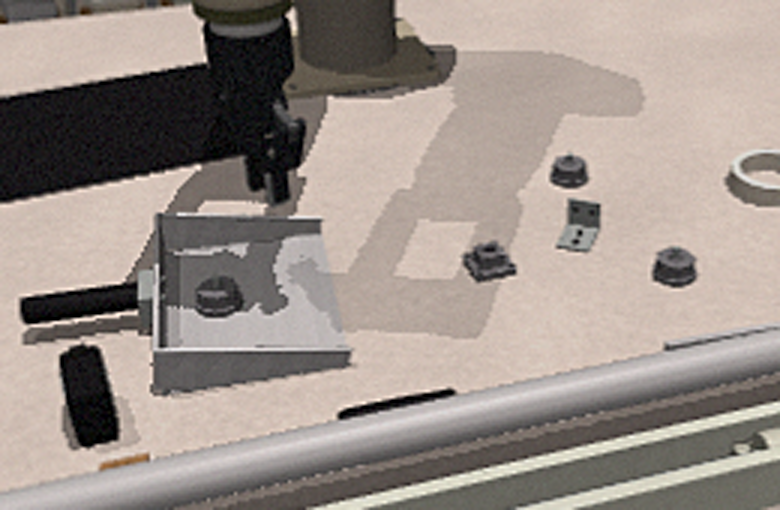

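Plug B now lies flat in the scoop at crop px (217,297), and the bystanders haven't moved. Next is plug A, at (645,204).

{"fn": "jog_arm", "kwargs": {"plan": [[[0,0,5],[0.05,0.036,0],-0.25],[[0,0,10],[0.1,0.072,0],-0.25],[[0,0,15],[0.15,0.108,0],-0.25],[[0,0,21],[0.2,0.145,0],-0.25],[[0.3,0.2,21.6],[0.25,0.181,0],-0.25],[[0.3,0.2,21.6],[0.3,0.217,0],-0.25],[[0.3,0.2,21.6],[0.34,0.245,0],-0.25],[[0.3,0.2,21.6],[0.363,0.262,0],-0.25],[[0.3,0.2,21.6],[0.363,0.262,0],-0.25],[[0.3,0.2,21.6],[0.363,0.262,0],-0.25]]}}

```text
time: 7.4
tool_pos: [643.8, 255.2, 110.3]
tcp_rot: [-179.5, -0.1, 89.9]
ft_force: [0.4, 0.3, 0.2]
finger_gap: 31.9
```

```bash
python3 -c "
from h import *
print(rel((646,254,20),90)); 
C=look(5)
z=C[...,2]
for (x,y) in [(560,-241),(427,173)]:
    k=(np.hypot(C[...,0]-x,C[...,1]-y)<38)
    for lo,hi in((14,26),(28,42)):
        P=C[k&(z>lo)&(z<hi)]; print(lo,len(P),P.mean(0).round(1),(P[:,:2].min(0)+P[:,:2].max(0))/2)
"
```

```text
(array([643.8, 255.2, 110.3]), array([-1.795e+02, -6.000e-02,  8.992e+01]), 'turn', array([-0.5, -0.1, -0.1]), 'shift', array([-0.0013,  0.003 ,  0.0903]), 'F', array([0.4, 0.3, 0.2]), 'gap', 31.9, 7.4)
14 148 [ 559.6 -238.    22.7] [ 560.94765943 -239.37491402]
28 12 [ 559.5 -238.1   33.5] [ 558.16973632 -238.27588212]
14 173 [427.3 173.7  20.4] [427.46253819 174.5407162 ]
28 12 [427.2 174.5  31.3] [427.24417015 174.75786594]
```

View pics/s5.png

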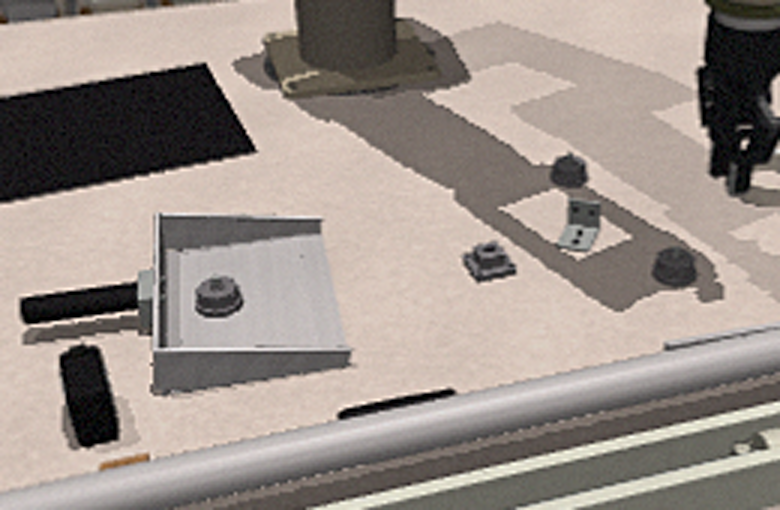

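View pics/t5.png

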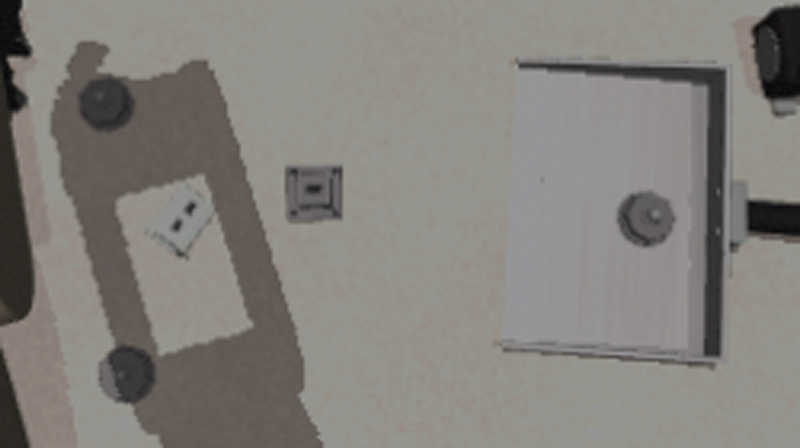

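{"fn": "jog_arm", "kwargs": {"plan": [[[-0.5,0,0],[0,0.001,0.04],-0.25],[[-0.5,0,0],[0,0.001,0.07],-0.25],[[-0.5,0,0],[0,0.001,0.085],-0.25],[[-0.5,0,0],[0,0.001,0.086],-0.25],[[-0.5,0,0],[0,0.001,0.086],-0.25],[[-0.5,0,0],[0,0.001,0.086],-0.25]]}}

```text
time: 8.25
tool_pos: [646.9, 256.6, 28.2]
tcp_rot: [179.7, -0.2, 89.9]
ft_force: [0.4, -0.2, 0.2]
finger_gap: 31.9
```

```bash
python3 -c "
from h import *
for i in range(3):
    p,d=snapshot('scene'); s=sense(); print(s['tool_pos'].round(1),s['tcp_rot'].round(2))
C=cloud('scene',d); P=C[(np.hypot(C[...,0]-646,C[...,1]-255)<38)&(d>0)]; print(np.histogram(P[:,2],bins=[-5,0,2,4,6,8,10,12,14,16,18,20,30]))
"
```

```text
[646.7 256.6  28. ] [179.69  -0.18  89.91]
[646.5 256.5  27.7] [179.72  -0.18  89.91]
[646.3 256.5  27.4] [ 1.7974e+02 -1.7000e-01  8.9910e+01]
(array([98, 80,  7,  2,  1,  0,  3,  6,  5,  5,  5, 37]), array([-5,  0,  2,  4,  6,  8, 10, 12, 14, 16, 18, 20, 30]))
```

{"fn": "jog_arm", "kwargs": {"plan": [[[0,0,0],[0,0,0.003],-0.25],[[0,0,0],[0,0,0.003],-0.25],[[0,0,0],[0,0,0.003],-0.25],[[0,0,0],[0,0,0.003],-0.25],[[0,0,0],[0,0,0.003],-0.25],[[0,0,0],[0,0,0.003],-0.25],[[0,0,0],[0,0,0.003],-0.25],[[0,0,0],[0,0,0.003],-0.25]]}}

```text
time: 9.4
tool_pos: [645.6, 256.2, 23.3]
tcp_rot: [179.8, -0.1, 89.9]
ft_force: [-0.3, 0.2, -0.1]
finger_gap: 32.1
```

{"fn": "jog_arm", "kwargs": {"plan": [[[0,0,0],[0,0,0.002],-0.25],[[0,0,0],[-0.005,0,0.002],-0.25],[[0,0,0],[-0.015,0,0.002],-0.25],[[0,0,0],[-0.025,0,0.002],-0.25],[[0,0,0],[-0.035,0,0.002],-0.25],[[0,0,0],[-0.05,0,0.002],-0.25],[[0,0,0],[-0.065,0,0.002],-0.25],[[0,0,0],[-0.08,0.001,0.002],-0.25],[[0,0,0],[-0.095,0.001,0.002],-0.25],[[0,0,0],[-0.11,0.001,0.002],-0.25],[[0,0,0],[-0.125,0.001,0.002],-0.25],[[0,0,0],[-0.125,0.001,0.002],-0.25]]}}

```text
time: 10.9
tool_pos: [646.5, 129.9, 21.0]
tcp_rot: [179.8, -0.1, 89.8]
ft_force: [-0.4, 0.2, 0.8]
finger_gap: 32.2
```

```bash
python3 -c "
from h import *
print(rel((648,0,20),90)); look(6)"
```

```text
(array([646.5, 129.9,  21. ]), array([ 1.7984e+02, -1.3000e-01,  8.9820e+01]), 'turn', array([ 0.2, -0.1, -0.2]), 'shift', array([-0.1298,  0.0019,  0.0007]), 'F', array([-0.4,  0.2,  0.8]), 'gap', 32.2, 10.9)
```

View pics/s6.png

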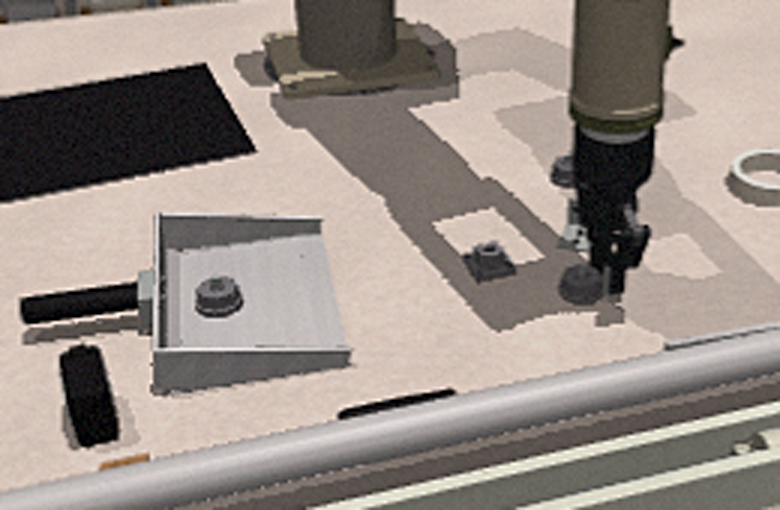

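View pics/t6.png

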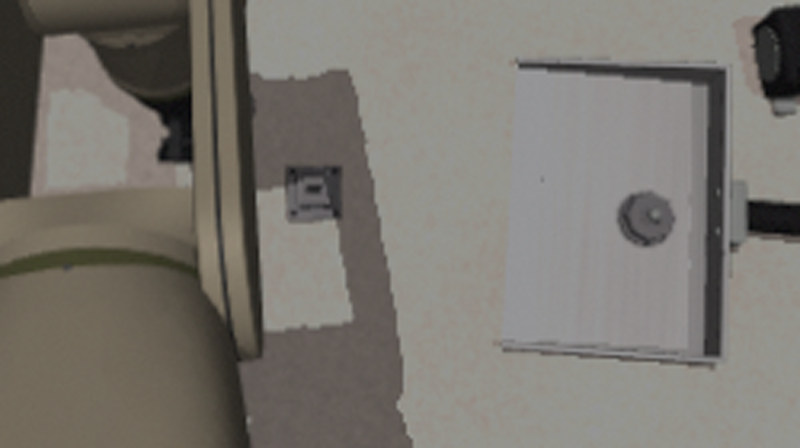

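Plug A is in the fork at crop px (580,284), upright. I'll carry straight on past the square bracket.

{"fn": "jog_arm", "kwargs": {"plan": [[[0,0,0],[-0.01,0,0],-0.25],[[0,0,0],[-0.025,0,0],-0.25],[[0,0,0],[-0.04,0.001,0],-0.25],[[0,0,0],[-0.055,0.001,0],-0.25],[[0,0,0],[-0.07,0.001,0],-0.25],[[0,0,0],[-0.085,0.001,0],-0.25],[[0,0,0],[-0.1,0.001,0],-0.25],[[0,0,0],[-0.115,0.001,0],-0.25],[[0,0,0],[-0.13,0.001,0],-0.25],[[0,0,0],[-0.14,0.001,0],-0.25],[[0,0,0],[-0.14,0.001,0],-0.25]]}}

```text
time: 12.38
tool_pos: [647.2, -9.7, 20.6]
tcp_rot: [179.8, -0.1, 89.8]
ft_force: [-0.2, -0.5, 0.2]
finger_gap: 32.0
```

```bash
python3 -c "
from h import *
print(rel((622,-200,22.5),90)); look(7)"
```

```text
(array([647.2,  -9.7,  20.6]), array([ 1.7984e+02, -1.3000e-01,  8.9850e+01]), 'turn', array([ 0.2, -0.1, -0.2]), 'shift', array([-0.1904, -0.0247, -0.0024]), 'F', array([-0.2, -0.5,  0.2]), 'gap', 32.0, 12.375)
```

View pics/s7.png

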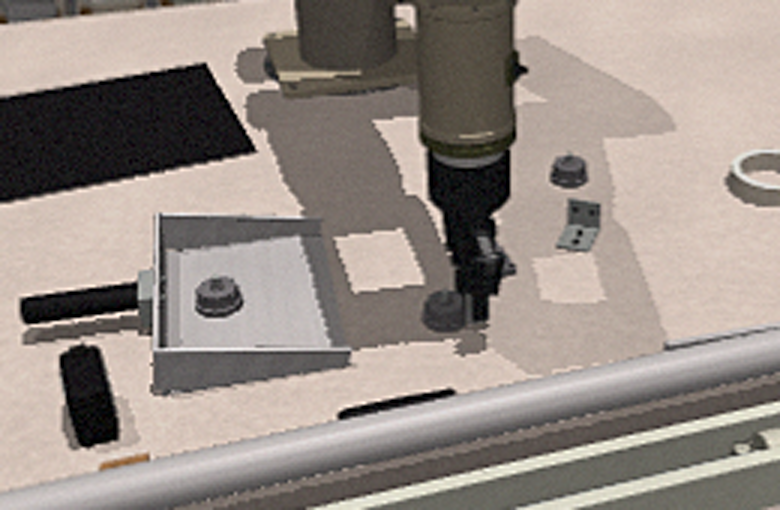

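{"fn": "jog_arm", "kwargs": {"plan": [[[0,0,0],[-0.01,-0.001,0],-0.25],[[0,0,0],[-0.025,-0.004,0],-0.25],[[0,0,0],[-0.04,-0.007,0],-0.25],[[0,0,0],[-0.055,-0.01,0],-0.25],[[0,0,0],[-0.07,-0.013,0],-0.25],[[0,0,0],[-0.085,-0.016,0],-0.25],[[0,0,0],[-0.1,-0.019,-0.001],-0.25],[[0,0,0],[-0.115,-0.022,-0.002],-0.25],[[0,0,0],[-0.13,-0.024,-0.003],-0.25],[[0,0,0],[-0.15,-0.025,-0.003],-0.25],[[0,0,0],[-0.17,-0.026,-0.003],-0.25],[[0,0,0],[-0.185,-0.027,-0.003],-0.25]]}}

```text
time: 13.98
tool_pos: [620.1, -195.2, 23.4]
tcp_rot: [179.8, -0.1, 89.9]
ft_force: [0.1, 2.1, 3.6]
finger_gap: 32.0
```

{"fn": "jog_arm", "kwargs": {"plan": [[[0,0,0],[-0.005,0,0],-0.25],[[0,0,0],[0.005,0,-0.001],-0.25],[[0,0,0],[0.025,0,-0.003],-0.25],[[0,0,0],[0.04,0,-0.04],-0.25],[[0,0,0],[0.04,0,-0.09],-0.25],[[0,0,0],[0.04,0,-0.09],-0.25]]}}

```text
time: 14.72
tool_pos: [623.1, -152.7, 119.0]
tcp_rot: [179.3, 0.0, 90.0]
ft_force: [0.3, -0.8, 0.0]
finger_gap: 31.9
```

```bash
python3 -c "
from h import *
print(rel((416,226,100),101.8)); look(8)"
```

```text
(array([ 623.1, -152.7,  119. ]), array([1.7934e+02, 2.0000e-02, 9.0040e+01]), 'turn', array([  0.7,   0.1, -11.8]), 'shift', array([ 0.3788, -0.2071,  0.0165]), 'F', array([ 0.3, -0.8,  0. ]), 'gap', 31.9, 14.725)
```

View pics/s8.png

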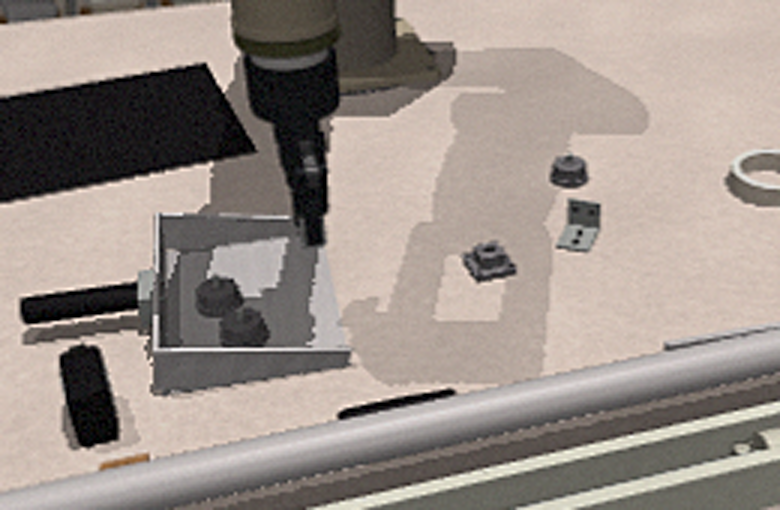

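Plug A is in the scoop at crop px (243,328), next to B. Next is plug C, at (427,173).

{"fn": "jog_arm", "kwargs": {"plan": [[[0,0,-3],[0.045,-0.025,0],-0.25],[[0,0,-6],[0.095,-0.052,0],-0.25],[[0,0,-9],[0.145,-0.08,0],-0.25],[[0,0,-11.8],[0.195,-0.107,0],-0.25],[[0,0,-11.8],[0.245,-0.135,0],-0.25],[[0,0,-11.8],[0.295,-0.162,0],-0.25],[[0,0,-11.8],[0.345,-0.19,0],-0.25],[[0.2,0,-11.8],[0.377,-0.207,0.01],-0.25],[[0.2,0,-11.8],[0.377,-0.207,0.03],-0.25],[[0.2,0,-11.8],[0.377,-0.207,0.05],-0.25],[[0.2,0,-11.8],[0.377,-0.207,0.05],-0.25],[[0.2,0,-11.8],[0.377,-0.207,0.05],-0.25]]}}

```text
time: 16.32
tool_pos: [412.9, 223.5, 63.2]
tcp_rot: [-179.9, -0.1, 101.7]
ft_force: [-0.3, 0.1, 0.8]
finger_gap: 32.1
```

```bash
python3 -c "
from h import *
C=look(9);print(rel((416.5,224,20),101.8)); z=C[...,2]
for (x,y) in [(560,-240),(620,-225),(427,173)]:
    k=(np.hypot(C[...,0]-x,C[...,1]-y)<30)
    for lo,hi in((28,42),):
        P=C[k&(z>lo)&(z<hi)]; print(lo,len(P),P.mean(0).round(1))
"
```

```text
(array([413.9, 223.6,  64.2]), array([ 1.7996e+02, -1.3000e-01,  1.0170e+02]), 'turn', array([ 0. , -0.1, -0.1]), 'shift', array([-0.0003,  0.0026,  0.0442]), 'F', array([ 0.5, -0.3,  0.4]), 'gap', 32.2, 16.425)
28 10 [ 560.2 -238.1   34.8]
28 11 [ 618.6 -224.1   33.6]
28 12 [427.2 174.4  31.9]
```

View pics/t9.png

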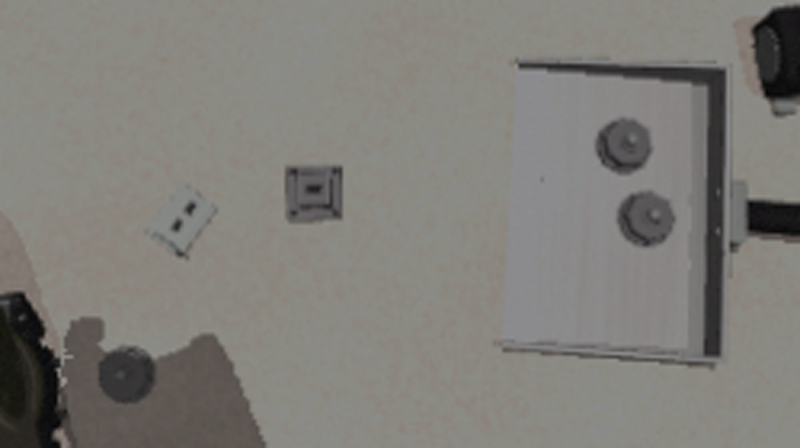

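Plugs B and A are flat in the scoop at t9 px (647,217) and (625,145), at depths of about 111 and 95 mm. Both brackets are unmoved. I'll lower behind C.

{"fn": "jog_arm", "kwargs": {"plan": [[[0,0,0],[0,0.001,0.02],-0.25],[[0,0,0],[0,0.001,0.035],-0.25],[[0,0,0],[0,0.001,0.04],-0.25],[[0,0,0],[0,0.001,0.04],-0.25],[[0,0,0],[0,0.001,0.04],-0.25],[[0,0,0],[0,0.001,0.04],-0.25],[[0,0,0],[0,0.001,0.04],-0.25],[[0,0,0],[0,0.001,0.04],-0.25],[[0,0,0],[0,0.001,0.04],-0.25],[[0,0,0],[0,0.001,0.04],-0.25]]}}

```text
time: 17.68
tool_pos: [414.4, 223.8, 23.5]
tcp_rot: [-180.0, -0.1, 101.7]
ft_force: [-0.4, 0.4, -0.4]
finger_gap: 32.0
```

```bash
python3 -c "
from h import *
print(rel((416.5,224,20),101.8)); print(rel((508,-200,22),101.8))"
```

```text
(array([414.4, 223.8,  23.5]), array([-1.7999e+02, -1.2000e-01,  1.0171e+02]), 'turn', array([ 0. , -0.1, -0.1]), 'shift', array([-0.0002,  0.0021,  0.0035]), 'F', array([-0.4,  0.4, -0.4]), 'gap', 32.0, 17.675)
(array([414.4, 223.8,  23.5]), array([-1.7999e+02, -1.2000e-01,  1.0171e+02]), 'turn', array([ 0. , -0.1, -0.1]), 'shift', array([-0.434 ,  0.0056,  0.0006]), 'F', array([-0.4,  0.4, -0.4]), 'gap', 32.0, 17.675)
```

{"fn": "jog_arm", "kwargs": {"plan": [[[0,0,0],[0,0.002,0.003],-0.25],[[0,0,0],[-0.008,0.002,0.003],-0.25],[[0,0,0],[-0.018,0.002,0.003],-0.25],[[0,0,0],[-0.028,0.002,0.003],-0.25],[[0,0,0],[-0.038,0.002,0.003],-0.25],[[0,0,0],[-0.05,0.003,0.003],-0.25],[[0,0,0],[-0.065,0.004,0.003],-0.25],[[0,0,0],[-0.08,0.005,0.003],-0.25],[[0,0,0],[-0.095,0.006,0.003],-0.25],[[0,0,0],[-0.11,0.007,0.003],-0.25],[[0,0,0],[-0.125,0.008,0.003],-0.25],[[0,0,0],[-0.14,0.009,0.003],-0.25]]}}

```text
time: 19.18
tool_pos: [451.9, 87.6, 20.2]
tcp_rot: [-180.0, -0.1, 101.7]
ft_force: [0.2, 0.8, -0.5]
finger_gap: 31.9
```

{"fn": "jog_arm", "kwargs": {"plan": [[[0,0,0],[-0.015,0.001,0],-0.25],[[0,0,0],[-0.03,0.002,0],-0.25],[[0,0,0],[-0.045,0.003,0],-0.25],[[0,0,0],[-0.06,0.004,0],-0.25],[[0,0,0],[-0.075,0.005,0],-0.25],[[0,0,0],[-0.09,0.006,0],-0.25],[[0,0,0],[-0.105,0.008,0],-0.25],[[0,0,0],[-0.12,0.009,0],-0.25],[[0,0,0],[-0.135,0.01,0],-0.25],[[0,0,0],[-0.15,0.011,0],-0.25],[[0,0,0],[-0.15,0.011,0],-0.25]]}}

```text
time: 20.55
tool_pos: [493.2, -57.3, 20.0]
tcp_rot: [180.0, -0.1, 101.6]
ft_force: [0.4, 0.3, 1.2]
finger_gap: 32.2
```

```bash
python3 -c "
from h import *
print(rel((503,-90,20),101.8)); print(rel((508,-200,23),101.8));look(10)"
```

```text
(array([493.2, -57.3,  20. ]), array([ 1.7999e+02, -1.0000e-01,  1.0163e+02]), 'turn', array([ 0. , -0.1, -0.2]), 'shift', array([-0.034 ,  0.003 , -0.0001]), 'F', array([0.4, 0.3, 1.2]), 'gap', 32.2, 20.55)
(array([493.2, -57.3,  20. ]), array([ 1.7999e+02, -1.0000e-01,  1.0163e+02]), 'turn', array([ 0. , -0.1, -0.2]), 'shift', array([-0.1428, -0.0143, -0.0033]), 'F', array([0.4, 0.3, 1.2]), 'gap', 32.2, 20.55)
```

View pics/s10.png

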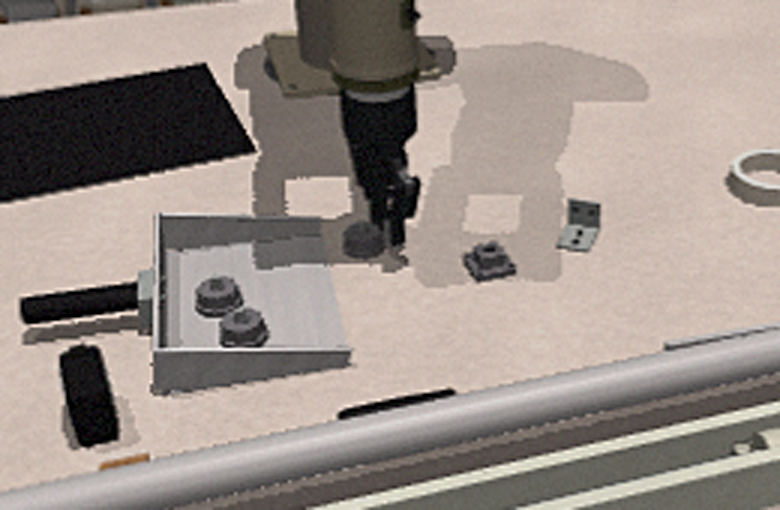

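Plug C is in the fork at crop px (363,240), upright at the lip. The fork will clear the near wall, so I finish the push and retreat.

{"fn": "jog_arm", "kwargs": {"plan": [[[0,0,0],[-0.01,0.001,0],-0.25],[[0,0,0],[-0.022,0.002,0],-0.25],[[0,0,0],[-0.034,0.003,0],-0.25],[[0,0,0],[-0.046,0.002,-0.001],-0.25],[[0,0,0],[-0.058,0,-0.002],-0.25],[[0,0,0],[-0.071,-0.002,-0.003],-0.25],[[0,0,0],[-0.084,-0.004,-0.003],-0.25],[[0,0,0],[-0.097,-0.006,-0.003],-0.25],[[0,0,0],[-0.11,-0.008,-0.003],-0.25],[[0,0,0],[-0.122,-0.01,-0.003],-0.25],[[0,0,0],[-0.134,-0.012,-0.003],-0.25],[[0,0,0],[-0.143,-0.014,-0.003],-0.25]]}}

```text
time: 22.15
tool_pos: [508.7, -199.9, 23.1]
tcp_rot: [179.9, -0.1, 101.7]
ft_force: [-0.2, 3.9, 5.6]
finger_gap: 31.9
```

{"fn": "jog_arm", "kwargs": {"plan": [[[0,0,0],[-0.003,0,0],-0.25],[[0,0,0],[0.007,0,-0.001],-0.25],[[0,0,0],[0.025,0,-0.003],-0.25],[[0,0,0],[0.04,0,-0.04],-0.25],[[0,0,0],[0.06,0,-0.09],-0.25],[[0,0,0],[0.12,0,-0.13],-0.25],[[0,0,0],[0.18,0,-0.15],-0.25],[[0,0,0],[0.24,0,-0.15],-0.25],[[0,0,0],[0.3,0,-0.15],-0.25],[[0,0,0],[0.36,0,-0.15],-0.25],[[0,0,0],[0.36,0,-0.15],-0.25],[[0,0,0],[0.36,0,-0.15],-0.25]]}}

```text
time: 23.65
tool_pos: [434.3, 153.7, 173.0]
tcp_rot: [-180.0, -0.1, 101.8]
ft_force: [0.4, -0.3, 0.2]
finger_gap: 32.2
```

```bash
python3 -c "
from h import *
C=look(11);z=C[...,2]
for (x,y) in [(560,-238),(619,-224),(513,-226)]:
    k=(np.hypot(C[...,0]-x,C[...,1]-y)<22)
    P=C[k&(z>28)&(z<45)]; m=P.mean(0); 
    u=np.array([np.cos(np.radians(-93.3)),np.sin(np.radians(-93.3))]); e=m[:2]-[571,-127.5]
    print(len(P),m.round(1),'depth',(e@u).round(1),'lat',(e@[-u[1],u[0]]).round(1))
m=((z>5)&(z<80)).astype(np.uint8); m[:120]=0;m[300:]=0
n,l,st,ce=cv2.connectedComponentsWithStats(m)
for i in range(1,n):
    if st[i,4]>25: print(st[i],C[l==i].mean(0).round(1))
s=sense();print(s['time'],s['ft_force'].round(1))
"
```

```text
10 [ 560.  -238.2   34.5] depth 111.1 lat -4.7
11 [ 618.5 -223.1   33.2] depth 92.7 lat 52.9
12 [ 514.4 -224.2   33.8] depth 99.8 lat -50.9
[109 120  19   8 113] [805.3 386.8  20.6]
[374 120  62  13 244] [ 813.4 -348.6   31.5]
[152 126  59   7 188] [793.5 218.9  13.3]
[248 132  74  10 414] [776.9 -91.6  20.2]
[151 135  58   8 238] [766.5 221.   12.1]
[  0 145   4  18  41] [713.  702.7  45.4]
[   0  145   63  114 4841] [575.  594.6  48.2]
[ 88 146  25  24 289] [692.3 409.7  45.6]
[386 151  22  35 557] [ 689.1 -351.5   45.7]
[ 307  168  116   96 1601] [ 570.5 -290.1   33.8]
[337 187  17  17 219] [ 615.9 -220.9   19.9]
[240 202  17  17 261] [573.7  30.1  13. ]
[344 209  17  18 224] [ 558.4 -236.7   19.8]
[ 92 210  30  12 151] [552.7 397.9  20.9]
[339 227  17  17 225] [ 513.7 -222.1   20.1]
[495 277  17  23 343] [ 377.8 -633.4   19.8]
23.75 [ 1.1  0.  -0.2]
```

View pics/s11.png

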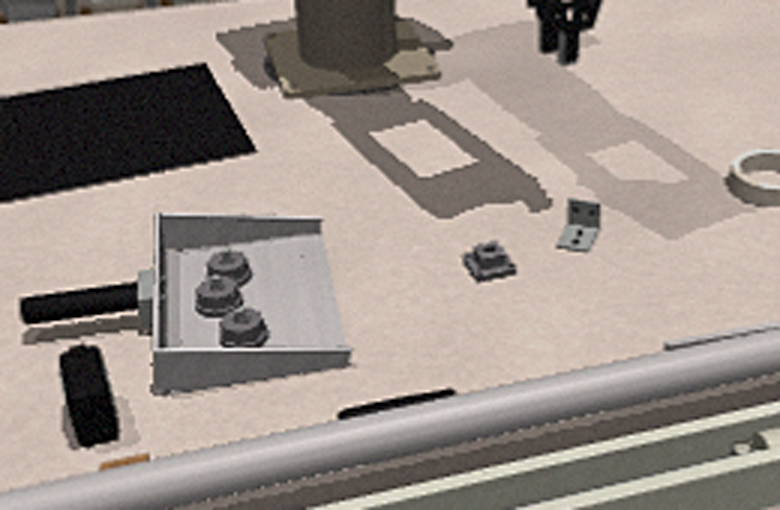

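View pics/t11.png

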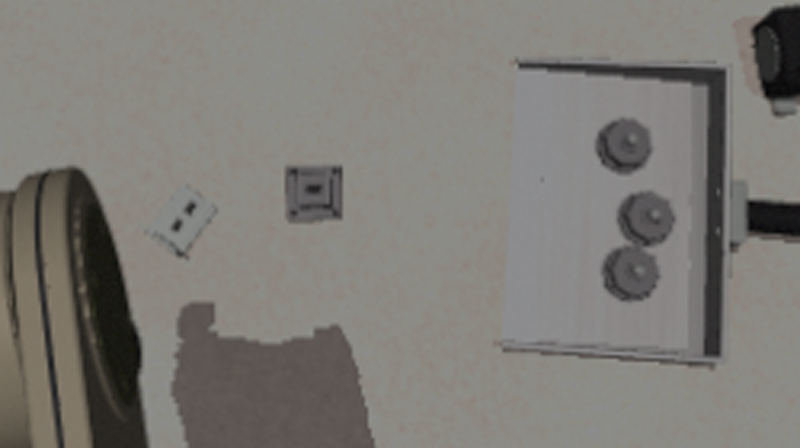

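All three plugs lie flat on the floor (t11 px (625,145), (647,217), (630,273)), at depths of 93–111 mm. The brackets are unmoved and the gripper is clear, so I'm handing in.

```bash
python3 -c "
from h import *
print(hand_in())"
```

```text
the job is handed in; nothing more can be done
None
```

All three plugs are in the scoop and the job is handed in; `hand_in()` gave no verdict. I used the half-open fingertips as a fork and pushed each plug along the bench, over the lip and onto the floor. I backed off before lifting each time, and the robot's clock stood at about 24 s of the 72 s allowed at the last check.

My last checks, from the top and scene cameras:
- **Plugs:** the centres are about 93, 111 and 100 mm in from the lip's edge (40 mm needed) and within 53 mm of the scoop's centreline. The pin tops are at about 33–35 mm, against 35.5 expected for a plug lying flat on the floor.
- **Bystanders:** the square bracket, tape measure and glue bottle measured within 1 mm of their starting positions. The angle bracket looks unmoved in the pictures. The tape roll was partly hidden by the arm in the last top picture, but looks unmoved in the scene picture. I did not measure the screwdriver or rail offcut against their start, and the arm did not work near them.
- **Robot:** the gripper is clear, about 170 mm above the bench.

Two readings were slightly off. The wrist showed 4–6 N upward at the end of each push in the scoop, so the fingertips may have brushed something there. The measured TCP height also took up to about a second to settle after each move down, so I waited before pushing A and C.

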